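Slide the grouping tile out over the shelf end

TASK

The white blood-grouping tile lies flat on the raised grey reagent shelf, where nobody can get a fingernail under it. With the fingers, push it along the shelf towards the end next to the empty steel tray until about a quarter of its length (35 to 40 mm) sticks out past that end, ready to be picked up, its short edge square with the shelf's end and nothing sticking out over the shelf's front. Slide it only, never lifting or tipping it, leave the bottles and everything else where they stand, and take the hand clear.

Things in the scene. Friction and masses are not known exactly. Their poses are not given: they have to be found in the camera images.
- tile: Glazed white ceramic blood-grouping tile with 4 x 3 ringed wells (flat to the touch). 150 mm long (own y), 100 mm wide (own x), 7 mm thick, about 240 g (30 % either way), loose, flat on the shelf top; its own y starts within 0.25 rad of the shelf's own y. Origin: centre of its underside. Friction on the shelf about 1; it stays where it is left.
- shelf: Fixed raised shelf: grey board 230 mm deep (own x), 440 mm long (own y), top at z = 100 mm, 18 mm thick, on a shorter drawer unit. Origin: on the bench under its centre; own x points away from the robot, own y to its left (yaw within 0.15 rad). Steel upstand at the back: x 103 to 115 mm, 25 mm above the top. Front edge x = -115, ends y = 220 and -220 mm, all without rim.
- shelf_left_end (a point): Middle of the shelf's left end edge, at its top surface (shelf frame 0, 220, 100 mm).
- shelf_right_end (a point): Middle of the shelf's right end edge, at its top surface (shelf frame 0, -220, 100 mm).
- tray: Empty open stainless-steel tray, 200 x 150 mm (own x, y), 25 mm high, loose on the bench (450 g) beyond the left or the right end of the shelf: it marks the end to push towards (the end on the same side in the shelf's y). Origin: centre of its underside. Not to be moved.
- rack: White foam tube rack with coloured capped tubes, 200 x 110 mm (own x, y), 50 mm high, tubes up to 88 mm, loose on the bench beyond the other end of the shelf. Origin: centre of its underside. A bystander.
- bottle_blue: Loose dropper bottle standing near the shelf's back upstand, in blue; 28 mm diameter, 56 mm tall with its dropper, 30 g. Origin: centre of its underside. A bystander.
- bottle_yellow: Loose dropper bottle standing near the shelf's back upstand, in yellow; 28 mm diameter, 56 mm tall with its dropper, 30 g. Origin: centre of its underside. A bystander.
- bottle_clear: Loose dropper bottle standing near the shelf's back upstand, in clear grey with a black dropper; 28 mm diameter, 56 mm tall with its dropper, 30 g. Origin: centre of its underside. A bystander.
Things that resemble listed ones, but are neither listed nor needed, are in the scene too. What is meant by the tile is not red or turquoise, and is the larger of those in its own colour.

How it is judged:
On the way:
1. the fingers push the tile until its edge shows past the end of the shelf beside the tray (contact force between tile and the fingers above 0.1 N and ((y of tray in the frame of shelf above 0 m and y of tile in the frame of shelf above 0.15 m) or (y of tray in the frame of shelf below 0 m and y of tile in the frame of shelf below -0.15 m))), for 0.04 s.
At the end, for the whole second after the job is handed in: Tile flat and still on the shelf (tilt < 0.04 rad, underside within 4 mm of its top), overhanging the tray's end by 22 to 52 mm (centre 167.5 to 197.5 mm from the shelf's middle), length within 0.14 rad of the shelf's, not out over the front (centre x > -65 mm) (((y of tray in the frame of shelf above 0 m and y of tile in the frame of shelf between 0.1675 and 0.1975 m) or (y of tray in the frame of shelf below 0 m and y of tile in the frame of shelf between -0.1975 and -0.1675 m)) and angle between the y axis of tile and the y axis of shelf, either way round below 0.14 rad and x of tile in the frame of shelf above -0.065 m and angle between tile's own z axis and vertical below 0.04 rad and z of tile in the frame of shelf between 0.096 and 0.104 m and linear speed of tile below 0.01 m/s); the robot touches nothing.
It fails at once if the tile is lifted off the shelf, tipped or dropped (z of tile in the frame of shelf above 0.11 m or z of tile in the frame of shelf below 0.085 m or angle between tile's own z axis and vertical above 0.2 rad).
It fails at once if a dropper bottle is moved more than 15 mm or knocked over (distance of any of bottle_blue, bottle_yellow, bottle_clear from where it was at the start of the episode above 0.015 m).
It fails at once if the tray or the tube rack is moved more than 15 mm (distance of any of tray, rack from where it was at the start of the episode above 0.015 m).
It also fails if it takes over 42 s, if anything falls off the work surface, if the arm or the gripper's body presses on something with over 40 N, if the wrist force passes 120 N, or if a joint passes its speed limit or range.

ROBOT

A 7-joint arm with a two-finger parallel gripper is mounted at the origin on the work surface. World frame = base frame: x ahead of the robot, y to its left, z up, the work surface at z = 0. Lengths are in m, angles in rad, forces in N, time in s.
With the tool pointing down it reaches from about 0.4 to 0.85 m from the base axis. Payload 10.4 kg.
Tool frame: the origin (TCP) lies between the finger pads; the fingertips stand 14 mm ahead of it and the grasp point (between the pads) lies 5 mm behind it (r.finger_overhang is the z of the fingertips in the tool frame, in m); z points along the fingers, y is the line along which they close (so a half turn about z gives the same grasp; the last joint's range is limited). The gripper opens to 87 mm and grips with 3 to 60 N. Pads are 19 mm wide; open, the fingers measure 117 mm over their backs; the gripper's body (75 mm by 190 mm) begins 51 mm behind the grasp point.
Start: joints at [-1.348, 0.332, -0.065, 1.46, 0.022, 1.35, -0.088], TCP at [0.152, 0.606, 0.237] pointing down, gripper open.
Joint ranges: [-2.6, 2.6], [-0.5, 2.12], [-1.47, 1.34], [0.16, 2.42], [-1.27, 4.41], [0.06, 2.06], [-2.6, 2.6]. Speed limits (rad/s): [2.22, 2.22, 2.79, 2.79, 3.14, 3.14, 3.14].

INTERFACE

Orientations are given as a unit quaternion [x, y, z, w].
In Python, from bench import r, optics gives the robot as it stands.
- The arm moves only by the shell command python3 -m pendant 'ROWS' [FORCE]. ROWS is JSON, a list of rows, each a list of 7 numbers: the closure, from -1 (fully open) to 1 (shut), then the shift along the tool's x, y, z scaled (see below), then the turn, a rotation vector about the tool's x, y, z scaled (see below). In form: [[grip, x, y, z, rx, ry, rz], ...]. A call has 1 to 8 rows; each row is the pose to reach, as a shift and turn from the pose commanded when the call began, along the tool's axes at that moment; what a row does not reach only later rows make up. The controller multiplies each number of a shift by 0.3 m and each number of a turn by 120 degrees. A row lasts 1/8 s, in which the tool goes at most 62.5 mm and 10.7 degrees, less where a joint would pass 70% of its speed; a pose out of reach is approached as far as the arm can. A call with a number of a shift or a turn outside -1 to 1 is refused whole. A call with a gripper value outside its range is refused whole. The fingers move at their own pace and stop on an object; FORCE is the grip in N (left out, the last holds). Time passes only in rows, so rows that repeat a pose let the fingers close. It gives the time, the measured TCP pose, the force, the opening and the grip force at its end, in the units of the state.
- r.read_state(): the state, without advancing time (a new reading comes with each control period).
- optics.camera(name): name is "scene" or "top"; returns a dict with "pixels" (400x640x3 uint8, red, green, blue), "vfov" (degrees; the focal length in pixels is half the picture's height over the tangent of half this angle, whatever the lens; pixels are square), "cx", "cy" (the principal point, pixels), "rvec" (rotation vector, rad) and "tvec" (3), from world to camera coordinates, as OpenCV has them. Camera axes: x right, y down, z forward; pixel columns grow to the right and rows downward; lengths in m; the calibration is good to about 2 mm. A picture is of the moment at which its call begins. There is no depth.
- r.close_job(): hands the job in; it is judged then, once.
The state is a dict: "time": time; "joint_positions": joint angles; "joint_vel": joint speeds; "joint_torque": joint torques, N m; "ee_pos": TCP position; "eef_rot": TCP orientation; "ft_force": force on the tool from outside, world axes, zero at the start; "torque": the same for the moment, N m; "width": finger opening in m; "grip_force": force on a finger pad.
Only numpy, scipy, OpenCV 4.12 (cv2) and the standard library are available. Lean on these libraries where they do the work, as an engineer would, in place of code of your own. Each camera call takes 0.05 s, during which the arm holds its last target. There are 200 camera calls.

## Working session

There is one attempt and no reset: what is moved stays moved. The work goes in short steps, Python scripts to look and compute and a shell command to move; the robot and the scene stay as the last step left them, time stands still between calls to the robot, and variables do not carry over. Pictures are saved under pics/ and viewed, at most 10 in all, crops included, and the job is handed in when it is done.

```bash
mkdir -p pics; ls
cat > h.py <<'E'
import numpy as np, cv2
from bench import r, optics
def grab(n):
    c=optics.camera(n); return c
def K(c):
    f=200/np.tan(np.radians(c["vfov"])/2); return np.array([[f,0,c["cx"]],[0,f,c["cy"]],[0,0,1]])
def ray(c,uv):
    R=cv2.Rodrigues(np.array(c["rvec"],float))[0]; t=np.array(c["tvec"],float)
    d=R.T@np.linalg.inv(K(c))@np.array([uv[0],uv[1],1.]); return -R.T@t,d
def onz(c,uv,z):
    o,d=ray(c,uv); return o+d*(z-o[2])/d[2]
def proj(c,P):
    return cv2.projectPoints(np.array(P,float).reshape(-1,3),np.array(c["rvec"],float),np.array(c["tvec"],float),K(c),None)[0].reshape(-1,2)
E
python3 - <<'E'
from h import *
for n in("top","scene"):
    c=grab(n); cv2.imwrite(f"pics/{n}0.png",np.ascontiguousarray(c["pixels"][:,:,::-1])); np.save(f"pics/{n}0.npy",c,allow_pickle=True)
    print(n,c["vfov"],c["cx"],c["cy"],c["rvec"],c["tvec"],ray(c,(c["cx"],c["cy"])))
s=r.read_state(); print(s["time"],s["ee_pos"],s["eef_rot"],s["width"])
E
```

```text
pics
top 46.272371159724145 323.1978879657034 203.35693368665576 [ 2.14734978 -2.18256698  0.1386722 ] [0.00851962 0.46732612 1.25039596] (array([0.31681775, 0.01459324, 1.29667648]), array([ 0.11782649, -0.01070105, -0.99297654]))
scene 57.61792627875817 321.8664779654854 203.47546930273847 [ 1.4902743   2.07810697 -0.82067418] [ 0.13335853 -0.23654657  1.23446795] (array([1.02053534, 0.18215382, 0.72317183]), array([-0.66246933, -0.20443355, -0.72065339]))
0.1 [0.15199229 0.6059013  0.23585428] [ 1.22574406e-01  9.92459128e-01 -6.27188498e-04 -4.30915082e-05] 0.08697832180201771
```

View pics/top0.png

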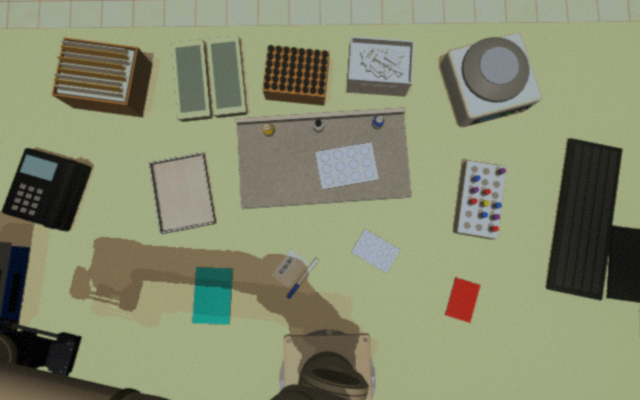

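View pics/scene0.png

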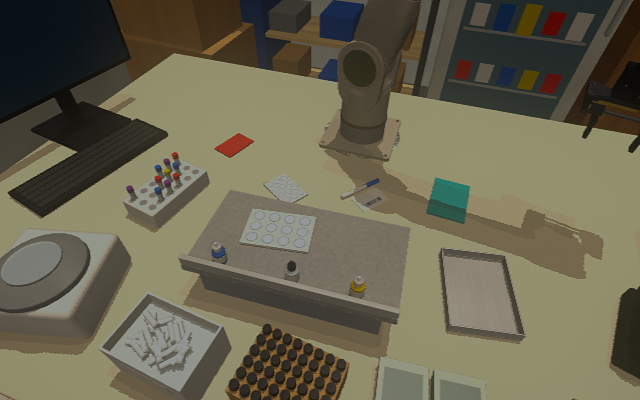

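The tile candidates are a large white one on the shelf (top view 347,165; scene 278,229), a smaller white one on the bench (376,250; scene 286,188), a red one (462,300) and a turquoise one (212,295). The large white one on the shelf fits. The tray is at the left of the top view (183,192), which is +y, so I push towards +y.

```bash
cat > meas.py <<'E'
from h import *
def quad(m):
    n,l,s,ce=cv2.connectedComponentsWithStats(m); return l,s,ce
def tilecorners(c,seed):
    im=c["pixels"]; hsv=cv2.cvtColor(im,cv2.COLOR_RGB2HSV); g=im.astype(int)
    m=((hsv[...,1]<45)&(hsv[...,2]>135)).astype(np.uint8)
    m=cv2.morphologyEx(m,cv2.MORPH_CLOSE,np.ones((5,5)))
    l=cv2.connectedComponents(m)[1]; 
    k=l[seed[1]-4:seed[1]+5,seed[0]-4:seed[0]+5]; k=np.bincount(k[k>0]).argmax()
    cn=max(cv2.findContours((l==k).astype(np.uint8),cv2.RETR_EXTERNAL,cv2.CHAIN_APPROX_NONE)[0],key=cv2.contourArea)
    h=cv2.convexHull(cn)
    q=cv2.approxPolyN(h,4,ensure_convex=True).reshape(-1,2).astype(float)
    return q,cn
E
python3 - <<'E'
from meas import *
cs={n:np.load(f"pics/{n}0.npy",allow_pickle=True).item() for n in("top","scene")}
out=[]
for n,s,b in(("top",(347,165),(225,95,425,215)),("scene",(278,229),(170,170,420,330))):
    c=cs[n]; q,cn=tilecorners(c,s); print(n,q.tolist(),cv2.contourArea(cn))
    for z in(.1,.107): print(np.round([onz(c,p,z)[:2] for p in q],4).tolist())
    hsv=cv2.cvtColor(c["pixels"],cv2.COLOR_RGB2HSV)
    print(hsv[s[1],s[0]],hsv[180,280] if n=="top" else hsv[260,340], hsv[240,280] if n=="top" else hsv[300,230])
    im=c["pixels"][:,:,::-1].copy(); cv2.polylines(im,[np.round(q).astype(int)],True,(0,0,255),1)
    im=im[b[1]:b[3],b[0]:b[2]]; out.append(cv2.resize(im,(600,int(600*im.shape[0]/im.shape[1])),interpolation=cv2.INTER_CUBIC))
im=np.vstack(out); cv2.imwrite("pics/crop1.png",cv2.resize(im,None,fx=.8,fy=.8))
E
```

```text
top [[379.0, 182.0], [321.0, 189.0], [314.0, 151.0], [372.0, 142.0]] 2130.5
[[0.5123, -0.1438], [0.4963, 0.0067], [0.5967, 0.0234], [0.6185, -0.1288]]
[[0.5111, -0.1429], [0.4952, 0.0068], [0.5951, 0.0233], [0.6168, -0.1279]]
[107  23 177] [ 17  38 129] [ 37  58 166]
scene [[315.0, 216.0], [307.0, 251.0], [239.0, 241.0], [252.0, 208.0]] 2261.5
[[0.4909, 0.003], [0.5902, 0.0194], [0.613, -0.1278], [0.5157, -0.1442]]
[[0.4968, 0.005], [0.595, 0.0212], [0.6176, -0.1243], [0.5213, -0.1406]]
[ 39  22 152] [ 20  46 122] [ 20  86 104]
```

View pics/crop1.png

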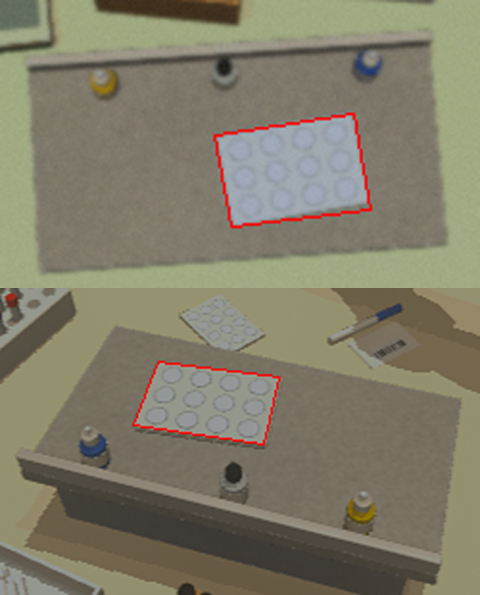

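The crop confirms it: a 4 x 3 ringed-well white tile on the shelf, with the outline fitting in both views. Bottles stand at the back, and the smaller white lookalike lies on the bench. Next I measure the shelf frame, heights and bottles.

```bash
cat >> meas.py <<'E'
def line(pts):
    v=cv2.fitLine(np.array(pts,np.float32),cv2.DIST_HUBER,0,.01,.01).ravel(); return v
def isect(a,b):
    s=np.linalg.solve(np.array([[a[0],-b[0]],[a[1],-b[1]]]),[b[2]-a[2],b[3]-a[3]]); return np.array([a[2]+a[0]*s[0],a[3]+a[1]*s[0]])
def tri(c1,p1,c2,p2):
    P=[]
    for c in(c1,c2): P.append(K(c)@np.c_[cv2.Rodrigues(np.array(c["rvec"],float))[0],np.array(c["tvec"],float)])
    X=cv2.triangulatePoints(P[0],P[1],np.array(p1,float).reshape(2,1),np.array(p2,float).reshape(2,1)).ravel(); return X[:3]/X[3]
E
python3 - <<'E'
from meas import *
cs={n:np.load(f"pics/{n}0.npy",allow_pickle=True).item() for n in("top","scene")}
t,s=cs["top"],cs["scene"]
qt,_=tilecorners(t,(347,165)); qs,_=tilecorners(s,(278,229))
# match top order: FR(-x,-y),FL,BL,BR ; scene: FL,BL,BR,FR
qs=qs[[3,0,1,2]]
T=np.array([tri(t,a,s,b) for a,b in zip(qt,qs)]); print("tile tri",T.round(4).tolist(),T.mean(0).round(4))
hsv=cv2.cvtColor(t["pixels"],cv2.COLOR_RGB2HSV).astype(int)
m=((hsv[...,0]<27)|(hsv[...,0]>90)|(hsv[...,1]<32)).astype(np.uint8)
m=cv2.morphologyEx(m,cv2.MORPH_OPEN,np.ones((3,3)))
cv2.imwrite("pics/m.png",m*255)
front=[(x,160+np.argmin(m[160:230,x])-.5) for x in range(255,400)]
left=[(300-np.argmin(m[y,300:225:-1])+.5,y) for y in range(130,198)]
right=[(390+np.argmin(m[y,390:430])-.5,y) for y in range(125,188)]
F,L,R=line(front),line(left),line(right)
fl,fr=isect(F,L),isect(F,R); print("px",fl,fr)
for z in (.1,.091):
    a,b=onz(t,fl,z),onz(t,fr,z); print("len",np.linalg.norm(a-b),a,b)
a,b=onz(t,fl,.1),onz(t,fr,.1)
u=(a-b)[:2]; u/=np.linalg.norm(u); yaw=np.arctan2(-u[0],u[1]); xh=np.array([u[1],-u[0]])
org=((a+b)/2)[:2]+.115*xh; print("yaw",yaw,"org",org)
# scene-view check of projected corners
Rm=np.c_[xh,u]
c3=[np.r_[org+Rm@np.array(p),.1] for p in((-.115,.22),(-.115,-.22),(.103,.22),(.103,-.22))]
print("proj scene",proj(s,c3).round(1).tolist(),"proj top",proj(t,c3).round(1).tolist())
im=s["pixels"][:,:,::-1].copy(); 
for p in proj(s,c3): cv2.circle(im,tuple(int(v) for v in p.round()),2,(0,0,255),-1)
it=t["pixels"][:,:,::-1].copy(); 
for p in proj(t,c3): cv2.circle(it,tuple(int(v) for v in p.round()),1,(0,0,255),-1)
cv2.imwrite("pics/crop2.png",np.vstack([cv2.resize(it[95:215,225:425],(480,288)),cv2.resize(im[170:330,170:420],(480,307))]))
for z in(.1,.107):
  C=np.array([onz(t,p,z)[:2] for p in qt]); print("tile shelf-frame",((C-org)@Rm).round(4).tolist())
print("tri shelf", ((T[:,:2]-org)@Rm).round(4).tolist())
for n,(x,y) in dict(yellow=(268,130),clear=(318,125),blue=(378,122)).items():
  print(n,((onz(t,(x,y),.14)[:2]-org)@Rm).round(3))
for n,z,p in(("tray",.025,(183,192)),("rack",.05,(481,200))): print(n,((onz(t,p,z)[:2]-org)@Rm).round(3))
E
```

```text
tile tri [[0.513, -0.1448, 0.097], [0.4956, 0.006, 0.1059], [0.5952, 0.0226, 0.1076], [0.6168, -0.1271, 0.1051]] [ 0.5551 -0.0608  0.1039]
px [241.3553  207.51566] [410.2863 195.6377]
len 0.436348066761246 [0.45137077 0.21203119 0.1       ] [ 0.47535649 -0.22365714  0.1       ]
len 0.43962976626344485 [0.45238272 0.21351609 0.091     ] [ 0.47654883 -0.22544898  0.091     ]
yaw 0.054996950788126435 org [5.78189757e-01 5.08486015e-04]
proj scene [[409.2, 226.6], [229.1, 188.8], [397.5, 313.2], [183.2, 259.4]] proj top [[240.6, 207.6], [411.0, 195.6], [236.4, 125.1], [403.2, 113.9]]
tile shelf-frame [[-0.0738, -0.1405], [-0.0815, 0.0107], [0.0198, 0.0218], [0.0332, -0.1313]]
tile shelf-frame [[-0.0748, -0.1395], [-0.0825, 0.0108], [0.0181, 0.0219], [0.0315, -0.1304]]
tri shelf [[-0.0731, -0.1415], [-0.0822, 0.01], [0.0182, 0.0211], [0.0315, -0.1295]]
yellow [0.073 0.134]
clear [0.077 0.007]
blue [ 0.074 -0.146]
tray [-0.052  0.387]
rack [-0.134 -0.418]
```

View pics/crop2.png

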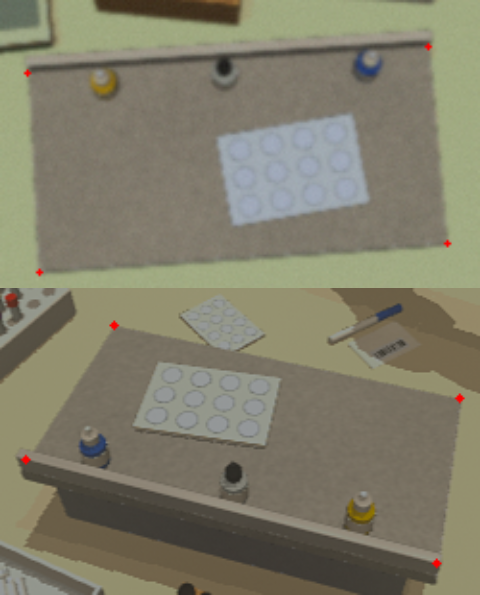

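```bash
cat > go.py <<'E'
# usage: go.py sx sy z yaw : TCP target in shelf frame (x,y), world z, tool-y angle from shelf x -> numbers for a row
import sys; from h import *
from scipy.spatial.transform import Rotation as Ro
org=np.array([.5782,.0005]); sy=.055
Rm=np.array([[np.cos(sy),-np.sin(sy)],[np.sin(sy),np.cos(sy)]])
s=r.read_state(); p=np.array(s["ee_pos"]); R=Ro.from_quat(s["eef_rot"])
ty=R.as_matrix()[:,1]
print("now t%.2f shelf"%s["time"],((p[:2]-org)@Rm).round(4),"z %.4f"%p[2],"yaw %.3f"%(np.arctan2(ty[1],ty[0])-sy),"F",np.round(s["ft_force"],1),"w %.3f"%s["width"],"q",np.round(s["joint_positions"],2))
if len(sys.argv)>4:
    a=[float(v) for v in sys.argv[1:5]]
    P=np.r_[org+Rm@a[:2],a[2]]; w=a[3]+sy
    y=np.array([np.cos(w),np.sin(w),0]); z=np.array([0,0,-1.]); x=np.cross(y,z)
    d=R.inv()*Ro.from_matrix(np.c_[x,y,z])
    print("dist",np.linalg.norm(P-p).round(3),"row",(R.inv().apply(P-p)/.3).round(3),(np.degrees(d.as_rotvec())/120).round(4))
E
python3 go.py -.1 .3 .236 .07; python3 go.py -.0196 -.17 .2 .07
```

```text
now t0.10 shelf [-0.3923  0.6279] z 0.2359 yaw 1.270 F [-0.   0.1  0.7] w 0.087 q [-1.35  0.33 -0.06  1.46  0.02  1.35 -0.09]
dist 0.439 row [-1.254e+00 -7.550e-01  1.000e-03] [-5.00e-04  4.00e-04  5.73e-01]
now t0.10 shelf [-0.3923  0.6279] z 0.2359 yaw 1.270 F [-0.   0.1  0.7] w 0.087 q [-1.35  0.33 -0.06  1.46  0.02  1.35 -0.09]
dist 0.881 row [-1.974 -2.172  0.122] [-5.00e-04  4.00e-04  5.73e-01]
```

```bash
python3 -m pendant '[[-0.15,-0.2,-0.12,0,0,0,0.08],[-0.15,-0.4,-0.24,0,0,0,0.16],[-0.15,-0.6,-0.36,0,0,0,0.24],[-0.15,-0.78,-0.48,0,0,0,0.32],[-0.15,-0.95,-0.6,0,0,0,0.4],[-0.15,-0.95,-0.7,0,0,0,0.48],[-0.15,-0.95,-0.7,0,0,0,0.573],[-0.15,-0.95,-0.7,0,0,0,0.573]]'; python3 go.py -.02 -.17 .18 .07
```

```text
time: 1.1
ee_pos: [0.3773, 0.3329, 0.2365]
eef_rot: [0.662, 0.75, -0.0, -0.0]
ft_force: [0.3, 0.1, -0.4]
width: 0.0498
grip_force: 0.0
now t1.10 shelf [-0.1823  0.343 ] z 0.2365 yaw 0.070 F [ 0.3  0.1 -0.4] w 0.050 q [-1.04  0.06  0.24  1.79 -0.01  1.3  -0.68]
dist 0.541 row [-1.744  0.42   0.188] [-0.0001 -0.0001  0.0001]
```

```bash
python3 -m pendant '[[-0.15,-0.17,0.04,0,0,0,0],[-0.15,-0.34,0.08,0,0,0,0],[-0.15,-0.51,0.12,0,0,0,0],[-0.15,-0.68,0.16,0,0,0,0],[-0.15,-0.84,0.2,0,0,0,0],[-0.15,-0.95,0.23,0,0,0,0],[-0.15,-0.95,0.23,0,0,0,0],[-0.15,-0.95,0.23,0,0,0,0]]'; python3 go.py -.02 -.175 .18 .07
```

```text
time: 2.1
ee_pos: [0.4811, 0.0604, 0.2363]
eef_rot: [0.66, 0.751, -0.0, -0.0]
ft_force: [-0.0, -0.4, 0.2]
width: 0.0498
grip_force: 0.0
now t2.10 shelf [-0.0936  0.0651] z 0.2363 yaw 0.074 F [-0.  -0.4  0.2] w 0.050 q [-0.75  0.    0.53  1.84 -0.    1.3  -0.08]
dist 0.257 row [-0.816  0.186  0.187] [-0.0002 -0.      0.0019]
```

```bash
python3 -m pendant '[[-0.15,-0.16,0.04,0,0,0,0],[-0.15,-0.32,0.08,0,0,0,0],[-0.15,-0.48,0.12,0,0,0,0],[-0.15,-0.64,0.16,0,0,0,0],[-0.15,-0.77,0.19,0,0,0,0],[-0.15,-0.81,0.19,0,0,0,0],[-0.15,-0.81,0.19,0,0,0,0]]'; python3 go.py -.02 -.175 .119 .07
```

```text
time: 2.98
ee_pos: [0.5682, -0.174, 0.2361]
eef_rot: [0.661, 0.75, -0.0, -0.0]
ft_force: [0.2, 0.2, -0.5]
width: 0.0499
grip_force: 0.0
now t2.98 shelf [-0.0196 -0.1737] z 0.2361 yaw 0.071 F [ 0.2  0.2 -0.5] w 0.050 q [-0.38  0.31  0.75  1.58 -0.22  1.33  0.52]
dist 0.117 row [-0.004 -0.001  0.39 ] [-0.0004 -0.0002  0.0006]
```

```bash
python3 -m pendant '[[-0.15,0,0,0.15,0,0,0],[-0.15,0,0,0.28,0,0,0],[-0.15,0,0,0.34,0,0,0],[-0.15,0,0,0.37,0,0,0],[-0.15,0,0,0.39,0,0,0],[-0.15,0,0,0.398,0,0,0],[-0.15,0,0,0.398,0,0,0]]'; python3 go.py -.02 -.145 .1165 .07
python3 - <<'E'
from h import *
c=grab("scene"); im=c["pixels"][:,:,::-1][140:330,150:430]; cv2.imwrite("pics/s2.png",cv2.resize(im,None,fx=2.4,fy=2.4,interpolation=cv2.INTER_CUBIC))
E
```

```text
time: 3.85
ee_pos: [0.5685, -0.1751, 0.1176]
eef_rot: [0.662, 0.75, 0.0, 0.0]
ft_force: [0.2, -0.4, -0.4]
width: 0.05
grip_force: 0.0
now t3.85 shelf [-0.0194 -0.1748] z 0.1176 yaw 0.070 F [ 0.2 -0.4 -0.4] w 0.050 q [-0.34  0.42  0.7   1.72 -0.3   1.11  0.58]
dist 0.03 row [0.099 0.005 0.004] [ 0.0003  0.     -0.0001]
```

View pics/s2.png

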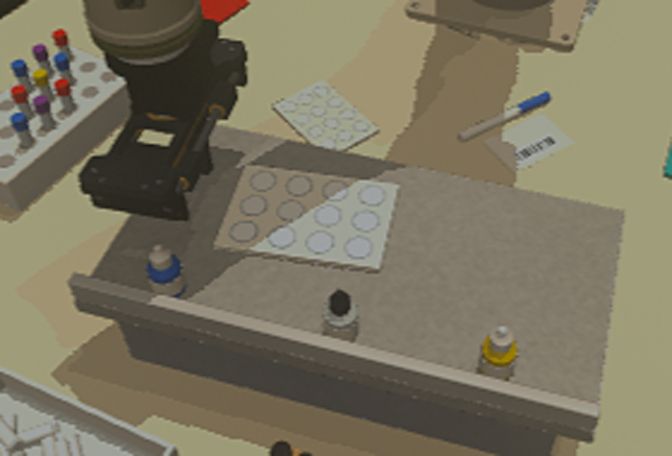

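The hand is lowered just behind the tile's right short edge (about 215–245, 165–250 in the crop), with nothing touched. I start the push gently.

```bash
python3 -m pendant '[[-0.15,0.03,0,0.002,0,0,0],[-0.15,0.06,0,0.003,0,0,0],[-0.15,0.08,0,0.003,0,0,0],[-0.15,0.095,0,0.003,0,0,0],[-0.15,0.11,0,0.003,0,0,0],[-0.15,0.125,0,0.003,0,0,0],[-0.15,0.14,0,0.003,0,0,0],[-0.15,0.155,0,0.003,0,0,0]]'; python3 go.py -.018 -.03 .1168 0.0
```

```text
time: 4.9
ee_pos: [0.5624, -0.1287, 0.1163]
eef_rot: [0.662, 0.75, 0.0, 0.0]
ft_force: [-0.7, -2.7, 0.4]
width: 0.0499
grip_force: 0.8
now t4.90 shelf [-0.0228 -0.1281] z 0.1163 yaw 0.070 F [-0.7 -2.7  0.4] w 0.050 q [-0.42  0.38  0.7   1.77 -0.27  1.09  0.49]
dist 0.098 row [ 0.325  0.039 -0.002] [0.0001 0.     0.0333]
```

```bash
python3 -m pendant '[[-0.15,0.03,0.002,0,0,0,0.004],[-0.15,0.06,0.004,0,0,0,0.008],[-0.15,0.09,0.006,0,0,0,0.012],[-0.15,0.12,0.008,0,0,0,0.016],[-0.15,0.15,0.01,0,0,0,0.02],[-0.15,0.18,0.012,0,0,0,0.024],[-0.15,0.21,0.014,0,0,0,0.029],[-0.15,0.24,0.016,0,0,0,0.033]]'; python3 go.py -.023 0 .1168 0.0
cat >> meas.py <<'E'
org=np.array([.5782,.0005]); sy=.055
Rm=np.array([[np.cos(sy),-np.sin(sy)],[np.sin(sy),np.cos(sy)]])
E
python3 - <<'E'
from meas import *
c=grab("top"); im=c["pixels"][:,:,::-1][95:215,225:425]; cv2.imwrite("pics/t3.png",cv2.resize(im,None,fx=4,fy=4,interpolation=cv2.INTER_CUBIC)); np.save("pics/t3.npy",c,allow_pickle=True)
E
```

```text
time: 5.9
ee_pos: [0.5582, -0.0562, 0.1162]
eef_rot: [0.687, 0.726, 0.0, -0.0]
ft_force: [0.2, -2.3, 0.8]
width: 0.0501
grip_force: 1.0
now t5.90 shelf [-0.0231 -0.0555] z 0.1162 yaw 0.000 F [ 0.2 -2.3  0.8] w 0.050 q [-0.56  0.34  0.7   1.81 -0.25  1.08  0.28]
dist 0.056 row [ 0.185  0.    -0.002] [ 0.     -0.      0.0001]
```

View pics/t3.png

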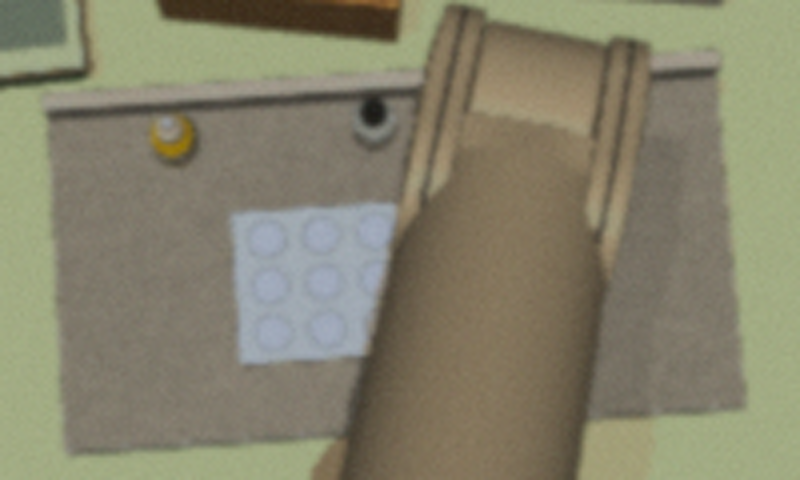

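The tile now lies square with the shelf: left edge corners at top-view px (283.3,148.3) and (285.3,185.8), bottles untouched.

Run:
```python
from meas import *
c=np.load("pics/t3.npy",allow_pickle=True).item()
A=np.array([((onz(c,p,.107)[:2]-org)@Rm) for p in((283.,148.),(285.,185.5))]); d=A[0]-A[1]
print(A.round(4),"yaw",np.arctan2(d[1],d[0]),"y centre",A[:,1].mean()-.075,"remaining",.1825-A[:,1].mean()+.075)
```

```text
[[ 0.0316  0.1015]
 [-0.0669  0.1025]] yaw -0.009554966194821553 y centre 0.026998391839735666 remaining 0.15550160816026432
```

```bash
python3 -m pendant '[[-0.15,0.03,0,0,0,0,0],[-0.15,0.06,0,0,0,0,0],[-0.15,0.09,0,0,0,0,0],[-0.15,0.12,0,0,0,0,0],[-0.15,0.15,0,0,0,0,0],[-0.15,0.18,0,0,0,0,0],[-0.15,0.21,0,0,0,0,0],[-0.15,0.24,0,0,0,0,0]]'; python3 go.py -.023 .095 .1165 0.0
```

```text
time: 6.95
ee_pos: [0.5541, 0.0157, 0.1162]
eef_rot: [0.687, 0.727, 0.0, -0.0]
ft_force: [0.1, -1.5, -0.2]
width: 0.0498
grip_force: 0.7
now t6.95 shelf [-0.0232  0.0165] z 0.1162 yaw 0.001 F [ 0.1 -1.5 -0.2] w 0.050 q [-0.68  0.32  0.67  1.82 -0.23  1.07  0.13]
dist 0.078 row [ 0.262  0.001 -0.001] [-0.     -0.0001  0.0004]
```

```bash
python3 -m pendant '[[-0.15,0.03,0,0,0,0,0],[-0.15,0.06,0,0,0,0,0],[-0.15,0.09,0,0,0,0,0],[-0.15,0.12,0,0,0,0,0],[-0.15,0.15,0,0,0,0,0],[-0.15,0.18,0,0,0,0,0],[-0.15,0.21,0,0,0,0,0],[-0.15,0.23,0,0,0,0,0]]'; python3 go.py -.023 .1 .1165 0.0
python3 - <<'E'
from meas import *
c=grab("top"); im=c["pixels"][:,:,::-1][95:215,205:405]; cv2.imwrite("pics/t4.png",cv2.resize(im,None,fx=4,fy=4,interpolation=cv2.INTER_CUBIC)); np.save("pics/t4.npy",c,allow_pickle=True)
E
```

```text
time: 7.95
ee_pos: [0.5503, 0.0847, 0.1162]
eef_rot: [0.687, 0.727, 0.0, -0.0]
ft_force: [0.2, -1.4, 0.4]
width: 0.0502
grip_force: 0.6
now t7.95 shelf [-0.0233  0.0856] z 0.1162 yaw 0.001 F [ 0.2 -1.4  0.4] w 0.050 q [-0.78  0.32  0.64  1.82 -0.22  1.07  0.  ]
dist 0.014 row [ 0.048  0.001 -0.001] [-0.     -0.0001  0.0006]
```

View pics/t4.png

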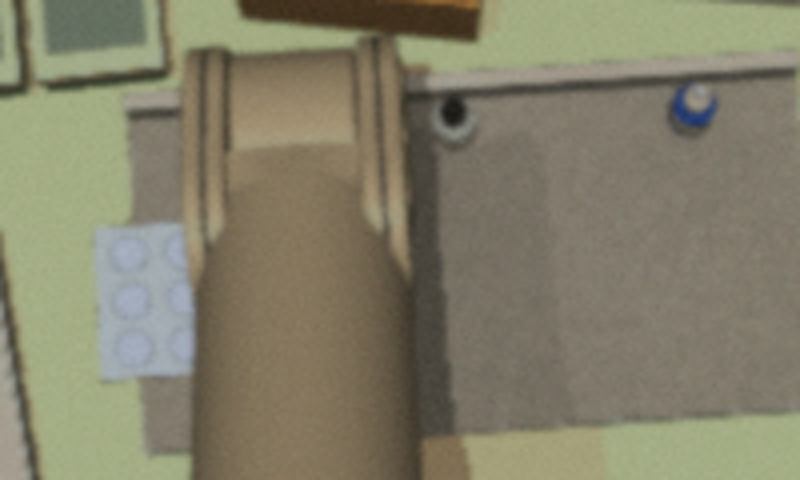

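The tile already sticks out past the left end: edge corners at px (228.5,152) and (230.3,190.3), with the shelf end at about px (239.5,170).

Run:
```python
from meas import *
c=np.load("pics/t4.npy",allow_pickle=True).item()
A=np.array([((onz(c,p,.107)[:2]-org)@Rm) for p in((228.2,151.7),(230,190))]); d=A[0]-A[1]
print(A.round(4),"yaw",np.arctan2(d[1],d[0]),"y centre",A[:,1].mean()-.075,"remaining",.1825-A[:,1].mean()+.075)
E=np.array([((onz(c,p,.1)[:2]-org)@Rm) for p in((205+131/4-.3,95+220/4-.3),(205+144/4-.3,95+385/4-.3))]);print("shelf end",E)
```

```text
[[ 0.0318  0.2436]
 [-0.0687  0.2438]] yaw -0.0020107790044304754 y centre 0.1686566655870687 remaining 0.013843334412931271
shelf end [[ 0.03710517  0.22056303]
 [-0.0719634   0.21766722]]
```

```bash
python3 -m pendant '[[-0.15,0.015,0,0,0,0,0],[-0.15,0.03,0,0,0,0,0],[-0.15,0.04,0,0,0,0,0],[-0.15,0.044,0,0,0,0,0],[-0.15,0.044,0,0,0,0,0]]' && python3 go.py && python3 -m pendant '[[-0.15,-0.03,0,0,0,0,0],[-0.15,-0.09,0,0,0,0,0],[-0.15,-0.12,0,-0.02,0,0,0],[-0.15,-0.14,0,-0.12,0,0,0],[-0.15,-0.14,0,-0.3,0,0,0],[-0.15,-0.14,0,-0.45,0,0,0],[-0.15,-0.3,0,-0.5,0,0,0],[-0.15,-0.5,0,-0.5,0,0,0]]'; python3 go.py
```

```text
time: 8.62
ee_pos: [0.5496, 0.0973, 0.1162]
eef_rot: [0.687, 0.727, 0.0, -0.0]
ft_force: [-0.1, -1.0, 0.1]
width: 0.0502
grip_force: 0.1
now t8.62 shelf [-0.0232  0.0983] z 0.1162 yaw 0.001 F [-0.1 -1.   0.1] w 0.050 q [-0.79  0.32  0.63  1.81 -0.22  1.07 -0.02]
time: 9.62
ee_pos: [0.5587, -0.0534, 0.2683]
eef_rot: [0.686, 0.727, 0.002, 0.001]
ft_force: [0.8, -0.3, -0.7]
width: 0.0503
grip_force: 0.0
now t9.62 shelf [-0.0224 -0.0528] z 0.2683 yaw 0.003 F [ 0.8 -0.3 -0.7] w 0.050 q [-0.64  0.2   0.76  1.62 -0.14  1.37  0.2 ]
```

```bash
python3 -m pendant '[[-0.15,-0.2,0,0,0,0,0],[-0.15,-0.4,0,0,0,0,0],[-0.15,-0.5,0,0,0,0,0],[-0.15,-0.5,0,0,0,0,0],[-0.15,-0.5,0,0,0,0,0]]'
python3 - <<'E'
from meas import *
c=grab("top"); s=grab("scene")
a=c["pixels"][:,:,::-1][95:245,205:425]; b=s["pixels"][:,:,::-1][150:350,170:530]
cv2.imwrite("pics/f5.png",np.vstack([cv2.resize(a,(440,300),interpolation=cv2.INTER_CUBIC),cv2.resize(b,(440,244))]))
try:
    q,_=tilecorners(c,(262,168)); A=np.array([((onz(c,p,.107)[:2]-org)@Rm) for p in q]); print(q.tolist(),A.round(4).tolist(),A.mean(0))
except Exception as e: print(e)
E
```

```text
time: 10.25
ee_pos: [0.5664, -0.2018, 0.2663]
eef_rot: [0.687, 0.727, 0.0, -0.0]
ft_force: [0.3, 0.5, -0.1]
width: 0.05
grip_force: 0.0
[[331.0, 202.0], [202.0, 211.0], [235.0, 118.0], [381.0, 108.0]] [[-0.1179, -0.0123], [-0.1177, 0.3174], [0.1203, 0.2216], [0.1208, -0.1616]] [0.00137515 0.09126987]
```

View pics/f5.png

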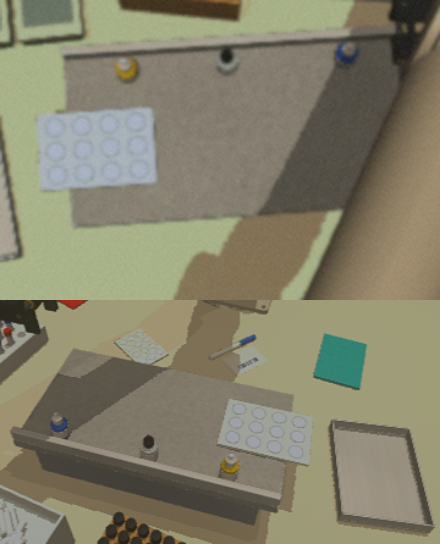

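The tile (crop corners (37,115), (153,108), (157,184) and (42,190)) overhangs the tray's end squarely. Bottles, tray and rack stand where they were and the hand is clear. I check the numbers; the automatic mask merged with the shelf, so I use the viewed corners.

Run:
```python
from meas import *
c=np.load("pics/t4.npy",allow_pickle=True).item()
A=np.array([((onz(c,(205+u/2-.25,95+v/2-.25),.107)[:2]-org)@Rm) for u,v in((37,115),(153,108),(157,184),(42,190))])
d=A[0]+A[3]-A[1]-A[2]; print(A.round(4).tolist(),"c",A.mean(0).round(4),"yaw",np.arctan2(-d[0],d[1]))
```

```text
[[0.0312, 0.2564], [0.03, 0.1062], [-0.0699, 0.1072], [-0.0673, 0.2546]] c [-0.019   0.1811] yaw -0.01281238530097221
```

Centre is at y = 181 mm, about 36 mm overhang, square to 0.013 rad, with the front clear. Handing in.

```bash
python3 -c "from bench import r; print(r.close_job())"
```

```text
the job is handed in; nothing more can be done
None
```

The tile was slid along the shelf until about 36 mm stuck out past the tray-side end, square with it to about 0.01 rad by the last camera measurement; nothing else appeared to have moved, the hand was clear, and the job was handed in at about 10 s of the 42 s allowed, with no verdict returned.

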